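Close up the control box and hold its cover down

ROBOT

A 6-joint arm with a two-finger parallel gripper is mounted at the origin on a cart in front of the work surface, level with it; the furniture and walls round the work are solid. World frame = base frame: x ahead of the robot, y to its left, z up, the work surface at z = 0. Lengths are in m, angles in rad, forces in N, time in s.
With the tool pointing down it reaches from about 0.3 to 0.775 m from the base axis. Payload 14.6 kg.
Tool frame: the origin (TCP) lies midway between the tips of the shut fingers; the grasp point (between the pads) lies 19 mm behind it (ctrl.pinch_z is the distance from the TCP to the grasp point, in m); z points along the fingers, y is the line along which they close (so a half turn about z gives the same grasp; the last joint's range is limited). The gripper opens to 94 mm and grips with 3 to 60 N. Pads are 16 mm wide; open, the fingers measure 119 mm over their backs; the gripper's body (75 mm by 177 mm) begins 78 mm behind the grasp point.
Start: joints at [-1.193, 0.3, 1.521, -0, 1.321, -0.067], TCP at [0.237, -0.496, 0.205] pointing down, gripper open.
Joint ranges: [-3.03, 3.03], [-0.79, 2.21], [0.23, 2.52], [-1.04, 4.18], [0, 3.07], [-2.55, 2.55]. Speed limits (rad/s): [2.22, 2.22, 2.57, 3.14, 3.14, 3.14].

INTERFACE

Orientations are given as [roll, pitch, yaw] about the fixed x, y, z axes, in that order (R = Rz(yaw) Ry(pitch) Rx(roll)).
In Python, from station import ctrl gives the robot as it stands.
- The arm moves only by the tool jog_arm, never from a script. Its argument "motion" is a list of rows, each a list of 7 numbers: the shift along the tool's x, y, z in m, then the turn, a rotation vector about the tool's x, y, z in rad, then the opening, from -1 (shut) to 1 (fully open). In form: [[tx, ty, tz, rx, ry, rz, gripper], ...]. A call has 1 to 5 rows; each row shifts and turns the commanded pose from where the row before left it, along the tool's axes as they then stand; what a row does not reach is not made up. A row lasts 1/10 s, in which the tool goes at most 50 mm and 8.59 degrees, less where a joint would pass 70% of its speed; a pose out of reach is approached as far as the arm can. A call is refused whole if a number of a shift passes 0.05 or a number of a turn 0.15, either way. A call with a gripper value outside its range is refused whole. The fingers move at their own pace and stop on an object; "squeeze" is the grip in N (left out, the last holds). Time passes only in rows, so rows that do not move let the fingers close. It gives the time, the measured TCP pose, the force, the opening and the grip force at its end, in the units of the state.
- ctrl.get_obs(): the state, without advancing time (a new reading comes with each control period).
- ctrl.camera(name): name is "side" or "top" or "wrist"; returns the picture (480x640x3 uint8, red, green, blue); there is no depth.
- ctrl.camera_model(name): a dict with "intrinsics" (3x3 intrinsics, pixels), "rvec" (rotation vector, rad) and "tvec" (3), from world to camera coordinates, as OpenCV has them. Camera axes: x right, y down, z forward; pixel columns grow to the right and rows downward; lengths in m; the calibration is good to about 2 mm. A picture is of the moment at which its call begins: read the wrist's pose just before it. camera_model takes no time and is no camera call; for the wrist camera it gives the pose at the moment of the call.
- ctrl.hand_in(): hands the job in; it is judged then, once.
The state is a dict: "time_s": time; "qpos": joint angles; "joint_vel": joint speeds; "tau": joint torques, N m; "ee_pos": TCP position; "eef_rot": TCP orientation; "force": force on the tool from outside, world axes, zero at the start; "moment": the same for the moment, N m; "grip_width": finger opening in m; "grip_force": force on a finger pad.
Only numpy, scipy, OpenCV 4.12 (cv2) and the standard library are available. Lean on these libraries where they do the work, as an engineer would, in place of code of your own. Each camera call takes 0.05 s, during which the arm holds its last target. There are 200 camera calls.

TASK

Close up the small grey control box: first swing the orange clamp lever on the socket inside it fully shut, then turn the blue quarter-turn fastener until its wing lines up with the white index marks on the box. Then pick up the aluminium cover panel, set it on the box so that its slot goes over the fastener and its round hole over the steel dowel, and press it all the way down against the rubber gasket until it meets the frame. Finish while still holding the panel pressed down, without letting go, and leave the tape measure, wheel and battery pack where they are.

Things in the scene. Friction and masses are not known exactly. Their poses are not given: they have to be found in the camera images.
- box: Grey open-topped control box fixed to the bench, 120 (x) by 210 (y) mm, its rim (the frame) 55 mm high. Origin: centre of underside. Well in the middle, 92 (x) by 102 (y) mm, with a black socket block under the lever. On the rim stand the fastener at y = +78 mm and the dowel at y = -80 mm. A black rubber gasket ring, 112 by 116 mm, round the well stands 6 mm above the rim.
- clamp_lever (a joint): Orange lever on the socket block, 18 mm wide (26 at the tip), 50 long, 6 thick. Its hinge line runs along the box's x at y = -22 mm, 45 mm above the bench. 0 rad = shut: level, pointing to the box's +y, top face 49 mm above the bench; a stop there. Grows as it opens; at 1.57 it stands upright, tip 40 mm above the rim. Stays where left; 1 to 2 N near the tip moves it.
- lever_tip (a point): Middle of the free end of the orange lever.
- fastener (a joint): Angle of the blue quarter-turn fastener about the vertical, rad, counter-clockwise from above. 0 = aligned: the wing is along the box's x, in line with the two white index marks. At +1.57 it is crosswise (wing along the box's y). Turns from -0.5 to 1.75 with light friction (0.05 N m), no stop or click at 0.
- fastener_top (a point): Centre of the top of the fastener's blue wing, on its axis, 87 mm above the bench. The wing is 30 mm long, 9 mm thick and 20 mm tall (67 to 87 mm above the bench) on a thin steel neck of 8 mm diameter; a white line on top runs along the wing. This point's x axis is along the wing.
- dowel_tip (a point): Top of the fixed steel dowel, 8 mm in diameter with a tapered tip, 20 mm above the rim (75 mm above the bench).
- panel: Loose aluminium cover, 120 (x) by 210 (y) by 5 mm, 0.16 kg, flat on the bench. Origin: centre of underside. A black grip bar stands on its middle: 12 (x) by 60 (y) mm, its top 35 mm above the underside. Seated, its axes match the box's and its origin is straight above the box's, underside 61 mm above the bench when it rests on the gasket, 55 mm when against the frame; it fits one way round only.
- panel_slot (a point): Centre of the panel's slot (top face, panel y = +78 mm): a through slot 38 mm along the panel's x and 16 mm along its y. It passes over the fastener's wing only when that is aligned.
- panel_hole (a point): Centre of the panel's round through hole, 14 mm in diameter (top face, panel y = -80 mm), which goes over the dowel.
- panel_grip (a point): Centre of the black grip bar, 26 mm above the panel's underside.
- gasket (a joint): How far the sprung rubber gasket is pressed down, m: 0 = free, 0.006 = the panel is against the frame. It carries the panel's weight without yielding noticeably; pressing it needs about 3 N to begin and 12 N at 0.006, and it springs back when the panel is let go.
- tape_measure: Yellow tape measure, 64x82x37 mm, bystander to leave alone. Origin: centre of its underside.
- model_wheel: Black model wheel, 64 mm diameter, 22 mm high, bystander to leave alone. Origin: centre of its underside.
- lipo_pack: Red battery pack, 34x110x23 mm, bystander to leave alone. Origin: centre of its underside.

How it is judged:
On the way, in this order (a step that is already met when the one before it is completed fails the run):
1. the clamp lever is shut (value of joint clamp_lever below 0.15 rad), for 0.2 s.
2. with the lever shut, the fastener is turned in line with the index marks (value of joint fastener between -0.15 and 0.15 rad and value of joint clamp_lever below 0.15 rad), for 0.2 s.
3. the panel is set on the box, slot over fastener and hole over dowel (horizontal distance between panel_slot and fastener_top below 0.01 m and horizontal distance between panel_hole and dowel_tip below 0.006 m and z of panel in the frame of box below 0.064 m), for 0.1 s.
At the end, for the whole second after the job is handed in: Lever shut (within 0.15 rad), fastener in line (0.25 rad), panel level, slot within 10 mm of the fastener and hole within 6 mm of the dowel, and the robot in contact with it, holding it down: gasket pressed over 4.2 mm, underside within 2.5 mm of the frame (value of joint clamp_lever below 0.15 rad and value of joint fastener between -0.25 and 0.25 rad and value of joint gasket above 0.0042 m and z of panel in the frame of box below 0.0575 m and angle between panel's own z axis and vertical below 0.04 rad and horizontal distance between panel_slot and fastener_top below 0.01 m and horizontal distance between panel_hole and dowel_tip below 0.006 m and contact force between any of the fingers, the arm and panel above 2 N); the arm keeps its last pose, push and grip.
It fails at once if the yellow tape measure is disturbed (moved more than 25 mm) (distance of tape_measure from where it was at the start of the episode above 0.025 m).
It fails at once if the black model wheel is disturbed (moved more than 25 mm) (distance of model_wheel from where it was at the start of the episode above 0.025 m).
It fails at once if the red battery pack is disturbed (moved more than 25 mm) (distance of lipo_pack from where it was at the start of the episode above 0.025 m).
It also fails if it takes over 58 s, if anything falls off the work surface, if the arm or the gripper's body presses on something with over 40 N, if the wrist force passes 120 N, or if a joint passes its speed limit or range.

## Working session

There is one attempt and no reset: what is moved stays moved. The work goes in short steps, Python scripts to look and compute and a tool call to move; the robot and the scene stay as the last step left them, time stands still between calls to the robot, and variables do not carry over. Pictures are saved under pics/ and viewed, at most 13 in all, crops included, and the job is handed in when it is done.

Besides the shell and the picture viewer there is one more tool, called as name([rows], argument=value, ...), one row to a line, values as JSON. jog_arm: Moves the arm, as the interface text tells. Its arguments: {"type":"object","properties":{"motion":{"type":"array"},"squeeze":{"type":"number"}},"required":["motion"]}

```bash
ls; mkdir -p pics; cat > h.py <<'E'
import numpy as np, cv2
from station import ctrl
def grab(name,fn):
    m=ctrl.camera_model(name); im=ctrl.camera(name)
    cv2.imwrite('pics/'+fn,im[:,:,::-1]); np.savez('pics/'+fn+'.npz',im=im,K=m['intrinsics'],r=m['rvec'],t=m['tvec'])
    return im,m
def load(fn):
    d=np.load('pics/'+fn+'.npz'); return d['im'],dict(intrinsics=d['K'],rvec=d['r'],tvec=d['t'])
def ray(m,u,v):
    R=cv2.Rodrigues(np.array(m['rvec'],float))[0]; t=np.array(m['tvec'],float).ravel()
    d=R.T@np.linalg.solve(np.array(m['intrinsics'],float),[u,v,1]); return -R.T@t,d
def onz(m,u,v,z):
    c,d=ray(m,u,v); return c+d*(z-c[2])/d[2]
def proj(m,p):
    return cv2.projectPoints(np.array(p,float).reshape(-1,1,3),np.array(m['rvec'],float),np.array(m['tvec'],float),np.array(m['intrinsics'],float),None)[0].reshape(-1,2)
E
python3 - <<'E'
from h import *
a,m=grab('top','top0.png');b,n=grab('side','side0.png')
for x in(m,n): print(ray(x,320,240))
o=ctrl.get_obs(); print(o['time_s'],o['ee_pos'],o['eef_rot'],ctrl.pinch_z)
E
```

```text
pics
(array([ 0.37208582, -0.02334176,  1.40726077]), array([ 0.12240165,  0.0043379 , -0.99312169]))
(array([0.65324425, 1.00085112, 0.71774877]), array([-0.07507907, -0.84624   , -0.52761944]))
0.1 [ 0.23655623 -0.49628079  0.20497507] [-3.14062595e+00 -7.84182793e-05  4.44745347e-01] 0.0188
```

View pics/top0.png

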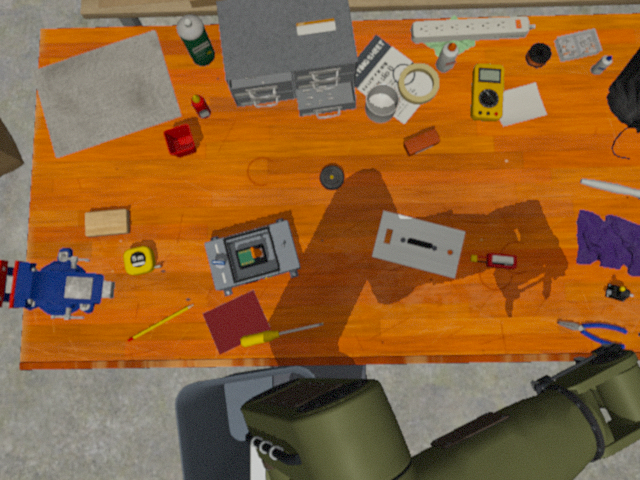

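View pics/side0.png

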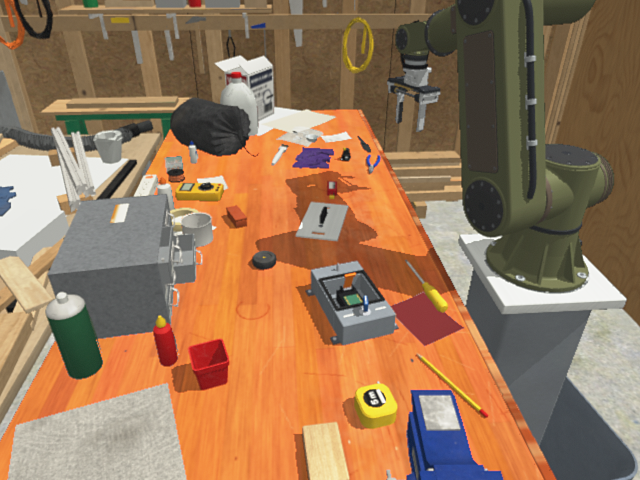

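Top view: the box is at about (252,255), the panel at (418,244), the tape at (139,260), the wheel at (331,176) and the pack at (497,261). In the side view the box is at (350,300), with the blue fastener at (365,303) near the camera (+y) and the orange lever at (350,283). I'll zoom in on the box and panel next.

```bash
python3 - <<'E'
from h import *
a,m=load('top0.png');b,n=load('side0.png')
A=cv2.resize(a[205:305,195:310],None,fx=3.4,fy=3.4,interpolation=2)
B=cv2.resize(b[250:350,295:410],None,fx=3.4,fy=3.4,interpolation=2)
C=cv2.resize(a[200:285,360:475],None,fx=3,fy=3,interpolation=2)
W=np.zeros((600,790,3),np.uint8);W[:340,:391]=A;W[:340,395:786]=B[:, :391];W[342:342+255,:345]=C
cv2.imwrite('pics/z0.png',W[:,:,::-1])
hs=cv2.cvtColor(a,cv2.COLOR_RGB2HSV)
def blob(im,lo,hi,roi,nm):
    x0,y0,x1,y1=roi;h=cv2.cvtColor(im,cv2.COLOR_RGB2HSV)[y0:y1,x0:x1]
    k=cv2.inRange(h,lo,hi); nn,l,s,c=cv2.connectedComponentsWithStats(k)
    for i in range(1,nn):
        if s[i,4]>12: print(nm,s[i]+[x0,y0,0,0,0],c[i]+[x0,y0])
blob(a,(95,100,60),(125,255,255),(195,205,310,305),'blue top')
blob(b,(95,100,60),(125,255,255),(295,250,410,350),'blue side')
blob(a,(3,120,80),(20,255,255),(235,235,275,275),'or top')
blob(b,(3,120,80),(20,255,255),(325,270,370,305),'or side')
# panel
k=cv2.inRange(hs,(0,0,110),(180,70,255));k[:200]=0;k[290:]=0;k[:,:365]=0;k[:,472:]=0
cs=max(cv2.findContours(k,0,2)[0],key=cv2.contourArea);print(r:=cv2.minAreaRect(cs))
P=np.array([onz(m,*p,0.005) for p in cv2.boxPoints(r)]);print(P.round(4),np.linalg.norm(P-np.roll(P,1,0),axis=1),P.mean(0))
E
```

```text
blue side [363 296   6  15  54] [365.18518519 303.31481481]
or top [250 246  12  13  98] [255.32653061 252.14285714]
or side [364 270   6   8  25] [367.48 272.28]
or side [343 272  13  16 127] [348.5511811  278.95275591]
((418.45611572265625, 243.79513549804688), (85.42704772949219, 48.16399002075195), 14.470295906066895)
[[ 0.5012 -0.1437  0.005 ]
 [ 0.6185 -0.1779  0.005 ]
 [ 0.5601 -0.3823  0.005 ]
 [ 0.4445 -0.3458  0.005 ]] [0.20994278 0.12221089 0.21255952 0.12119129] [ 0.53108755 -0.2624076   0.005     ]
```

View pics/z0.png

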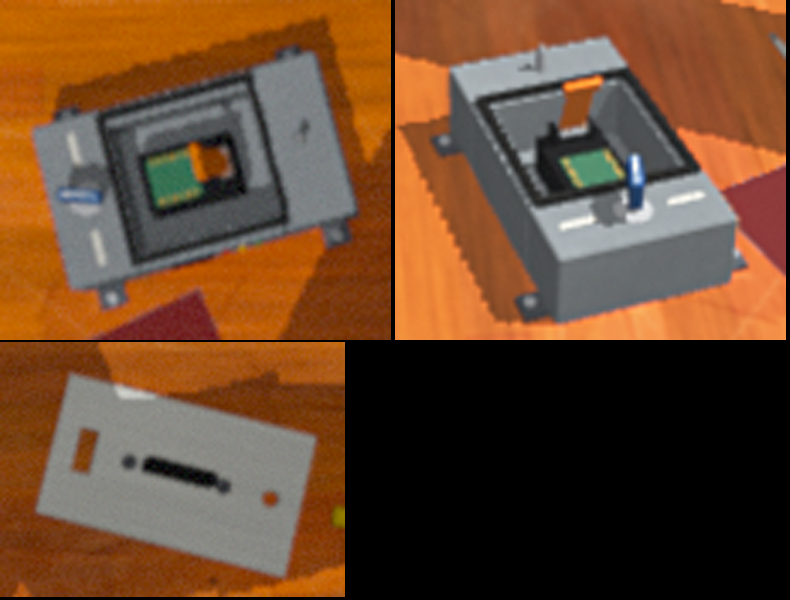

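Top crop: the box is yawed positive, with the fastener at its left end (+y), the wing roughly crosswise, and the lever near upright. The panel's slot is at its left (+y) end and its yaw is about -0.28. I'll estimate the box position and fly over it for a wrist view.

```bash
cat >> h.py <<'E'
def go(x,y,z,yaw,dz_first=0):
    o=ctrl.get_obs(); p=np.array(o['ee_pos']); w=o['eef_rot'][2]
    d=np.array([x,y,z])-p; c,s=np.cos(w),np.sin(w)
    dy=(yaw-w+np.pi)%(2*np.pi)-np.pi
    print('pos',p.round(4),'rot',np.round(o['eef_rot'],3),'t',o['time_s'],'| tool shift',np.round([c*d[0]+s*d[1],s*d[0]-c*d[1],-d[2]],4),'rz',round(-dy,4),'F',np.round(o['force'],1),'w',o['grip_width'])
E
python3 - <<'E'
from h import *
a,m=load('top0.png');b,n=load('side0.png')
f=lambda u,v:(195+u/3.4,205+v/3.4)
# marks (top crop)
m1=onz(m,*f(73,148),.055);m2=onz(m,*f(97,248),.055);print('marks',m1,m2,(m1+m2)/2)
cor=[onz(m,*f(*p),.055) for p in((35,128),(318,52),(357,212),(70,290))];C=np.mean(cor,0);print(np.round(cor,3),C)
# closest of side-lever-tip ray & candidates
def tri(p,q):
    c,d=ray(m,*p);e,g=ray(n,*q);A=np.c_[d,-g];s=np.linalg.lstsq(A,e-c,rcond=None)[0];return (c+s[0]*d+e+s[1]*g)/2,np.linalg.norm(c+s[0]*d-e-s[1]*g)
g=lambda u,v:(295+(u-395)/3.4,250+v/3.4)
print('tip',tri(f(195,160),g(585,80)), tri(f(228,160),g(585,80)))
print('fast',tri(f(81,195),g(635,157)))
go(C[0]-.06,C[1],.3,1.82)
E
```

```text
marks [0.52283288 0.23355093 0.055     ] [0.451543   0.21586487 0.055     ] [0.48718794 0.2247079  0.055     ]
[[0.538 0.261 0.055]
 [0.589 0.058 0.055]
 [0.474 0.032 0.055]
 [0.422 0.235 0.055]] [0.50554906 0.14641713 0.055     ]
tip (array([0.50844973, 0.14183405, 0.09253982]), np.float64(0.0005076385196540274)) (array([0.50726722, 0.12106374, 0.07796865]), np.float64(0.005112994987769996))
fast (array([0.48727513, 0.22068351, 0.09049797]), np.float64(0.002317897979962381))
pos [ 0.2366 -0.4963  0.205 ] rot [-3.141 -0.     0.445] t 0.1 | tool shift [ 0.4652 -0.4903 -0.095 ] rz -1.3753 F [ 0.5 -0.9 -0.6] w 0.09404117407900402
```

jog_arm([
  [0.033,-0.035,-0.007,0,0,0,1],
  [0.033,-0.035,-0.007,0,0,0,1],
  [0.033,-0.035,-0.007,0,0,0,1],
  [0.033,-0.035,-0.007,0,0,0,1],
  [0.033,-0.035,-0.007,0,0,0,1],
])

```text
time_s: 0.6
ee_pos: [0.3103, -0.2656, 0.2405]
eef_rot: [-3.141, 0.0, 0.444]
force: [1.0, -0.1, 0.7]
grip_width: 0.0941
grip_force: 0.0
```

jog_arm([
  [0.033,-0.035,-0.007,0,0,0,1],
  [0.033,-0.035,-0.007,0,0,0,1],
  [0.033,-0.035,-0.007,0,0,0,1],
  [0.033,-0.035,-0.007,0,0,0,-1],
  [0.033,-0.035,-0.007,0,0,0,-1],
])

```text
time_s: 1.1
ee_pos: [0.3839, -0.0366, 0.2758]
eef_rot: [3.141, -0.0, 0.445]
force: [0.5, -0.8, -0.6]
grip_width: 0.0814
grip_force: 0.0
```

jog_arm([
  [0.033,-0.035,-0.007,0,0,0,-1],
  [0.033,-0.035,-0.007,0,0,0,-1],
  [0.033,-0.035,-0.007,0,0,0,-1],
  [0.033,-0.035,-0.007,0,0,0,-1],
  [0,0,0,0,0,-0.14,-1],
])

```text
time_s: 1.6
ee_pos: [0.4434, 0.1488, 0.3033]
eef_rot: [-3.141, 0.0, 0.586]
force: [0.2, 0.1, -0.3]
grip_width: 0.0418
grip_force: 0.0
```

jog_arm([
  [0,0,0,0,0,-0.14,-1],
  [0,0,0,0,0,-0.14,-1],
  [0,0,0,0,0,-0.14,-1],
  [0,0,0,0,0,-0.14,-1],
  [0,0,0,0,0,-0.14,-1],
])

```text
time_s: 2.1
ee_pos: [0.4427, 0.1446, 0.3032]
eef_rot: [-3.141, 0.0, 1.291]
force: [0.1, -1.2, -1.5]
grip_width: 0.0023
grip_force: 0.0
```

jog_arm([
  [0,0,0,0,0,-0.14,-1],
  [0,0,0,0,0,-0.14,-1],
  [0,0,0,0,0,-0.14,-1],
  [0,0,0,0,0,-0.13,-1],
  [0,0,0,0,0,0,-1],
])

```text
time_s: 2.6
ee_pos: [0.4428, 0.1446, 0.3032]
eef_rot: [-3.141, -0.0, 1.837]
force: [0.6, 0.5, 0.3]
grip_width: 0.0003
grip_force: 0.0
```

```bash
python3 - <<'E'
from h import *
go(.5055,.148,.3,1.82); im,m=grab('wrist','w0.png'); print(ray(m,320,240)); print(proj(m,[[.5055,.148,.055],[.487,.224,.087]]))
E
```

```text
pos [0.4428 0.1446 0.3032] rot [-3.141 -0.     1.837] t 2.6 | tool shift [-0.0132  0.0614  0.0032] rz 0.0169 F [0.6 0.5 0.3] w 0.00034628653336513256
(array([0.42218325, 0.21993056, 0.4815253 ]), array([ 0.06976176, -0.27459975, -0.95911944]))
[[380.86846965 208.16180182]
 [391.15365826 132.1816571 ]]
```

View pics/w0.png

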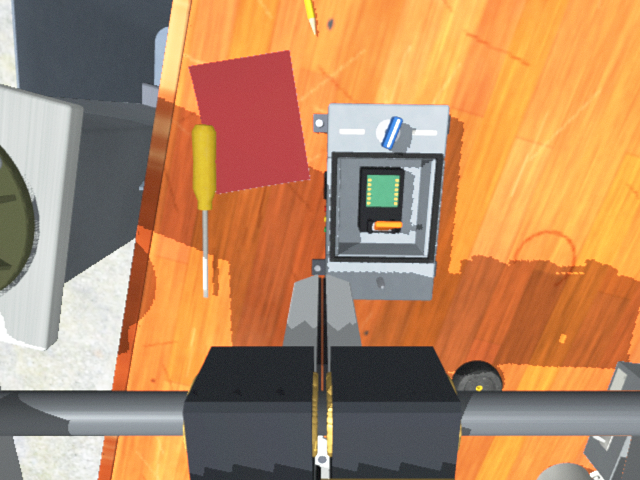

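The wrist view shows the box: index marks at (352,132) and (425,132), blue wing at (392,133), lever tip at (388,226), dowel near (380,282), gasket corners (331,153) to (441,153).

```bash
python3 - <<'E'
from h import *
im,m=load('w0.png');h=cv2.cvtColor(im,cv2.COLOR_RGB2HSV)
def blob(lo,hi,roi,nm,z,mn=12):
    x0,y0,x1,y1=roi
    k=cv2.inRange(h[y0:y1,x0:x1],lo,hi); nn,l,s,c=cv2.connectedComponentsWithStats(k)
    for i in range(1,nn):
        if s[i,4]>mn:
            cc=max(cv2.findContours((l==i).astype(np.uint8),0,2)[0],key=cv2.contourArea)
            r=cv2.minAreaRect(cc);print(nm,s[i]+[x0,y0,0,0,0],(c[i]+[x0,y0]).round(1),'minrect',np.round(r[0],1)+[x0,y0],np.round(r[1],1),round(r[2],1),'world',onz(m,*(c[i]+[x0,y0]),z).round(4))
blob((0,0,225),(180,45,255),(332,120,446,145),'white',.055)
blob((100,110,50),(125,255,255),(370,110,420,155),'blue',.083)
blob((5,150,90),(22,255,255),(360,205,425,245),'lever',.09)
# gasket: dark mask outer
k=cv2.inRange(h[140:275,322:450],(0,0,0),(180,255,55));c=max(cv2.findContours(k,0,2)[0],key=cv2.contourArea)
ap=cv2.minAreaRect(c);b=cv2.boxPoints(ap)+[322,140];print(b,ap[1]);P=np.array([onz(m,*p,.061) for p in b]);print(P.round(4),np.linalg.norm(P-np.roll(P,1,0),axis=1),P.mean(0))
# hough-ish dowel crop
W=cv2.resize(im[100:305,320:455],None,fx=2.9,fy=2.9,interpolation=2)
cv2.imwrite('pics/z1.png',W[:,:,::-1])
E
```

```text
white [ 332  120   58   25 1334] [358.3 131.6] minrect [360.5 132. ] [57. 24.] -0.0 world [0.4605 0.2163 0.055 ]
white [387 120  13  25  83] [393.3 132.3] minrect [393.3 132.1] [ 3.  26.7] 21.8 world [0.4944 0.2248 0.055 ]
white [404 120  42  25 849] [427.9 131.5] minrect [424.5 132. ] [24. 41.] 90.0 world [0.5273 0.2345 0.055 ]
blue [382 117  21  32 238] [391. 132.] minrect [391.6 132.1] [11.1 32.9] 21.8 world [0.4875 0.2242 0.083 ]
lever [375 221  27   9 225] [387.4 224.8] minrect [388. 225.] [ 8. 26.] 90.0 world [0.5097 0.1399 0.09  ]
[[357.43674469 231.51818848]
 [360.17330933 165.84055901]
 [403.43154144 167.64298248]
 [400.69497681 233.32061005]] (43.2957649230957, 65.734619140625)
[[0.4881 0.1188 0.061 ]
 [0.4714 0.1849 0.061 ]
 [0.5137 0.1946 0.061 ]
 [0.5324 0.1288 0.061 ]] [0.04540147 0.06823091 0.04347206 0.06838374] [0.50141518 0.15674812 0.061     ]
```

View pics/z1.png

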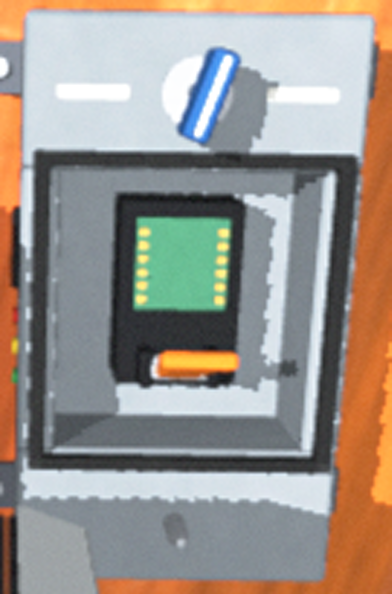

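Crop (×2.9): index marks centred at (93,92) and (305,96), gasket outer corners (35,150), (357,155), (330,470), (30,467), wing top line (210,97), dowel tip about (180,538).

```bash
python3 - <<'E'
from h import *
im,m=load('w0.png')
f=lambda u,v,z:onz(m,320+u/2.9,100+v/2.9,z)
m1,m2=f(93,92,.055),f(305,96,.055);print('marks',m1,m2,np.linalg.norm(m1-m2))
P=np.array([f(*p,.061) for p in((35,150),(357,155),(330,470),(30,467))]);print(P.round(4),np.linalg.norm(P-np.roll(P,1,0),axis=1),P.mean(0))
R=np.array([f(*p,.055) for p in((25,14),(374,14),(324,580))]);print('rim',R.round(4),np.linalg.norm(R[0]-R[1]),np.linalg.norm(R[1]-R[2]),(R[0]+R[2])/2)
d=f(180,538,.075);w=f(210,97,.087);print('dowel',d,'wing',w,'dist',np.linalg.norm((d-w)[:2]),'(158)')
v=(w-d)[:2];yaw=np.arctan2(-v[0],v[1]);print('yaw dw',yaw,'marks',np.arctan2(*(m2-m1)[1::-1]))
u1,u2=f(227,50,.087),f(192,142,.087);e=u1-u2;print('wing ends',u1,u2,np.linalg.norm(e),np.arctan2(e[1],e[0]))
c,s=np.cos(yaw),np.sin(yaw);by=np.array([-s,c]);print('C from w,d',w[:2]-.078*by,d[:2]+.08*by)
print('lever tip',f(200,362,.093))
E
```

```text
marks [0.45462367 0.2145461  0.055     ] [0.52519352 0.23237006 0.055     ] 0.07278597687151751
[[0.4404 0.1909 0.061 ]
 [0.5474 0.2183 0.061 ]
 [0.5765 0.1077 0.061 ]
 [0.4695 0.0798 0.061 ]] [0.11481188 0.11038336 0.11427709 0.11052074] [0.50846249 0.14918197 0.061     ]
rim [[0.4253 0.233  0.055 ]
 [0.5388 0.2639 0.055 ]
 [0.5913 0.0633 0.055 ]] 0.11765562514736969 0.20739380019107803 [0.50832226 0.14816893 0.055     ]
dowel [0.52764311 0.07257602 0.075     ] wing [0.48846631 0.22322475 0.087     ] dist 0.15565944422764658 (158)
yaw dw 0.2544186296198488 marks 0.2473977470945857
wing ends [0.48921295 0.23831304 0.087     ] [0.48720378 0.2083405  0.087     ] 0.030039807005294197 1.5038627499132073
C from w,d [0.50809757 0.14773559] [0.50750849 0.1500008 ]
lever tip [0.51050026 0.14082629 0.093     ]
```

```bash
cat >> h.py <<'E'
C=np.array([.508,.149]);YB=.253
def box(x,y): c,s=np.cos(YB),np.sin(YB); return C+[c*x-s*y,s*x+c*y]
def gobox(x,y,z,yaw=YB+np.pi/2): go(*box(x,y),z,yaw)
E
python3 -c "
from h import *
gobox(0,-.042,.08)"
```

```text
pos [0.4428 0.1446 0.3032] rot [-3.141 -0.     1.832] t 2.65 | tool shift [-0.0546  0.0638  0.2232] rz 0.0082 F [-0.4  0.3  0.4] w 0.0005906653292803031
```

jog_arm([
  [-0.027,0.032,0,0,0,0.008,-1],
  [-0.0276,0.0318,0.02,0,0,0,-1],
  [0,0,0.05,0,0,0,-1],
  [0,0,0.045,0,0,0,-1],
  [0,0,0.04,0,0,0,-1],
])

```text
time_s: 3.15
ee_pos: [0.518, 0.108, 0.146]
eef_rot: [-3.14, -0.0, 1.822]
force: [0.2, 0.3, -1.4]
grip_width: -0.0
grip_force: 0.0
```

jog_arm([
  [0,0,0.04,0,0,0,-1],
  [0,0,0.026,0,0,0,-1],
  [0.01,0,0,0,0,0,-1],
  [0.01,0,0,0,0,0,-1],
  [0.01,0,0,0,0,0,-1],
])

```text
time_s: 3.65
ee_pos: [0.5115, 0.1384, 0.0842]
eef_rot: [3.139, 0.0, 1.826]
force: [-0.0, -2.2, -0.4]
grip_width: 0.0003
grip_force: 0.5
```

jog_arm([
  [0.01,0,0,0,0,0,-1],
  [0.008,0,0.003,0,0,0,-1],
  [0.006,0,0.005,0,0,0,-1],
  [0.003,0,0.006,0,0,0,-1],
  [0,0,0.006,0,0,0,-1],
])

```text
time_s: 4.15
ee_pos: [0.504, 0.1638, 0.0619]
eef_rot: [-3.142, -0.0, 1.827]
force: [-0.2, 0.1, 1.1]
grip_width: 0.0005
grip_force: 0.4
```

```bash
python3 -c "
from h import *
gobox(0,.014,.05)"
```

```text
pos [0.504  0.1638 0.0619] rot [-3.142 -0.     1.827] t 4.15 | tool shift [-0.0014  0.0002  0.0119] rz 0.0034 F [-0.2  0.1  1.1] w 0.0004536633629134139
```

jog_arm([
  [0,0,0.006,0,0,0,-1],
  [0,0,0.006,0,0,0,-1],
  [0,0,0.003,0,0,0,-1],
  [0,0,0,0,0,0,-1],
  [0,0,0,0,0,0,-1],
])

```text
time_s: 4.65
ee_pos: [0.5043, 0.1633, 0.0485]
eef_rot: [3.141, -0.0, 1.826]
force: [-8.3, -1.9, 19.6]
grip_width: 0.0006
grip_force: 9.8
```

jog_arm([
  [0,0,-0.03,0,0,0,-1],
  [0,0,-0.04,0,0,0,-0.2],
  [0,0,-0.05,0,0,0.1,-0.2],
  [0,0,-0.04,0,0,0.11,-0.2],
  [0,0,0,0,0,0.11,-0.2],
])

```text
time_s: 5.15
ee_pos: [0.506, 0.1636, 0.2128]
eef_rot: [3.133, -0.003, 1.502]
force: [0.2, -0.0, -0.1]
grip_width: 0.0288
grip_force: 0.0
```

```bash
python3 - <<'E'
from h import *
im,m=grab('wrist','w1.png'); h=cv2.cvtColor(im,cv2.COLOR_RGB2HSV)
k=cv2.inRange(h,(100,110,50),(125,255,255));c=[x for x in cv2.findContours(k,0,2)[0] if cv2.contourArea(x)>60]
for x in c: print(cv2.minAreaRect(x))
go(.4883,.2243,.064,1.504); print(proj(m,[[.4883,.2243,.087]]))
E
```

```text
((291.0, 144.5), (12.0, 41.0), 0.0)
pos [0.5051 0.1633 0.2097] rot [ 3.137e+00 -1.000e-03  1.495e+00] t 5.2 | tool shift [ 0.0595 -0.0213  0.1457] rz -0.0088 F [ 0.1  0.3 -0.8] w 0.03331556749996058
[[289.63418329 145.05683405]]
```

View pics/w1.png

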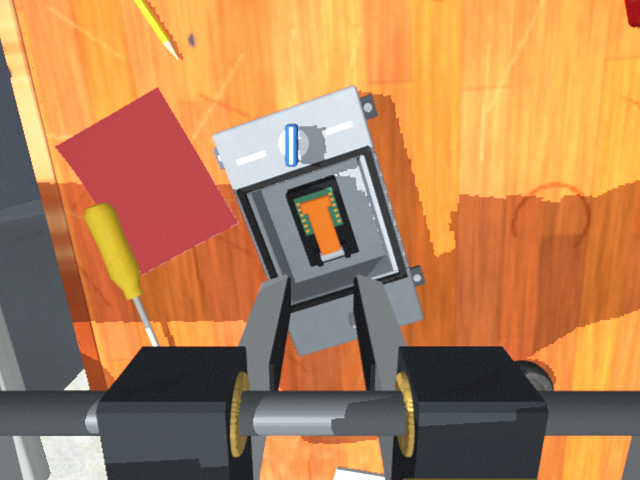

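The lever (orange, at (325,225)) lies shut. The wing at (291,145) is where I predicted and parallel to the tool x axis. Next I'll grip it.

jog_arm([
  [0.03,-0.0105,0.01,0,0,0,-0.2],
  [0.0295,-0.0105,0.02,0,0,0,-0.2],
  [0,0,0.03,0,0,0,-0.2],
  [0,0,0.03,0,0,0,-0.2],
  [0,0,0.025,0,0,0,-0.2],
])

```text
time_s: 5.7
ee_pos: [0.486, 0.2238, 0.0897]
eef_rot: [-3.139, 0.001, 1.509]
force: [0.4, -0.8, 0.1]
grip_width: 0.038
grip_force: 0.0
```

```bash
python3 -c "
from h import *
go(.4883,.2243,.065,1.504)"
```

```text
pos [0.486  0.2238 0.0897] rot [-3.139e+00  1.000e-03  1.509e+00] t 5.7 | tool shift [0.0007 0.0023 0.0247] rz 0.0053 F [ 0.4 -0.8  0.1] w 0.03795041299919591
```

jog_arm([
  [0,0.001,0.015,0,0,0,-0.2],
  [0,0.001,0.009,0,0,0,-0.2],
  [0,0,0,0,0,0,-1],
  [0,0,0,0,0,0,-1],
  [0,0,0,0,0,0,-1],
], squeeze=10)

```text
time_s: 6.2
ee_pos: [0.4893, 0.2241, 0.0692]
eef_rot: [3.14, -0.001, 1.507]
force: [0.7, 0.9, -0.1]
grip_width: 0.0172
grip_force: 0.0
```

jog_arm([
  [0,0,0,0,0,0,-1],
  [0,0,0,0,0,0,-1],
])

```text
time_s: 6.4
ee_pos: [0.4889, 0.2241, 0.0691]
eef_rot: [3.141, -0.0, 1.507]
force: [-4.4, -0.3, 6.0]
grip_width: 0.0088
grip_force: 10.0
```

jog_arm([
  [0,0,0,0,0,0.14,-1],
  [0,0,0,0,0,0.14,-1],
  [0,0,0,0,0,0.14,-1],
  [0,0,0,0,0,0.14,-1],
  [0,0,0,0,0,0.14,-1],
])

```text
time_s: 6.9
ee_pos: [0.4885, 0.2243, 0.0691]
eef_rot: [-3.141, 0.0, 0.801]
force: [-7.2, 0.7, 7.0]
grip_width: 0.0093
grip_force: 10.0
```

jog_arm([
  [0,0,0,0,0,0.14,-1],
  [0,0,0,0,0,0.14,-1],
  [0,0,0,0,0,0.14,-1],
  [0,0,0,0,0,0.134,-1],
  [0,0,0,0,0,0,-1],
])

```text
time_s: 7.4
ee_pos: [0.4883, 0.2246, 0.0691]
eef_rot: [-3.141, 0.001, 0.248]
force: [-8.0, 3.6, 7.9]
grip_width: 0.009
grip_force: 10.0
```

jog_arm([
  [0,0,0,0,0,0,-0.2],
  [0,0,0,0,0,0,-0.2],
  [0,0,0,0,0,0,-0.2],
  [0,0,-0.03,0,0,0,0.3],
  [0,0,-0.05,0,0,0,0.3],
])

```text
time_s: 7.9
ee_pos: [0.4877, 0.2233, 0.1469]
eef_rot: [3.141, 0.006, 0.253]
force: [0.2, 0.2, -0.3]
grip_width: 0.0458
grip_force: 0.0
```

jog_arm([
  [0,0,-0.05,0,0,-0.14,0.3],
  [0,0,-0.05,0,0,-0.14,0.3],
  [0,0,0,0,0,-0.14,0.3],
  [0,0,0,0,0,-0.14,0.3],
  [0,0,0,0,0,-0.14,0.3],
])

```text
time_s: 8.4
ee_pos: [0.4891, 0.2239, 0.2487]
eef_rot: [3.141, -0.0, 0.959]
force: [0.4, -0.8, -0.5]
grip_width: 0.0612
grip_force: 0.0
```

jog_arm([
  [-0.04,0,0,0,0,-0.14,0.3],
  [-0.05,0,0,0,0,-0.14,0.3],
  [-0.05,0,0,0,0,-0.07,0.3],
  [0,0,0,0,0,0,0.3],
])

```text
time_s: 8.8
ee_pos: [0.425, 0.0964, 0.2489]
eef_rot: [3.14, 0.0, 1.302]
force: [0.2, 0.6, 0.2]
grip_width: 0.061
grip_force: 0.0
```

```bash
python3 - <<'E'
from h import *
go(.531,-.262,.2,1.29)
im,m=grab('wrist','w2.png'); h=cv2.cvtColor(im,cv2.COLOR_RGB2HSV)
k=cv2.inRange(h,(100,110,50),(125,255,255))
q=proj(m,[[.4883,.2243,.087]])[0];print(q)
for x in cv2.findContours(k,0,2)[0]:
    if cv2.contourArea(x)>60:
        r=cv2.minAreaRect(x);b=np.array([onz(m,*p,.085) for p in cv2.boxPoints(r)]);e=[(b[1]-b[0]),(b[2]-b[1])];e=max(e,key=np.linalg.norm);print(r,b.mean(0),np.linalg.norm(e),np.arctan(e[1]/e[0]),'box',YB)
E
```

```text
pos [0.425  0.0964 0.2489] rot [3.14  0.    1.302] t 8.8 | tool shift [-0.3174  0.1973  0.0489] rz 0.0124 F [0.2 0.6 0.2] w 0.061010445092446366
[357.41416569  30.9296119 ]
((357.6764831542969, 33.29412841796875), (13.89138412475586, 42.703147888183594), 59.03623962402344) [0.48825259 0.22294274 0.085     ] 0.030965876829416077 0.23646356332460972 box 0.253
```

View pics/w2.png

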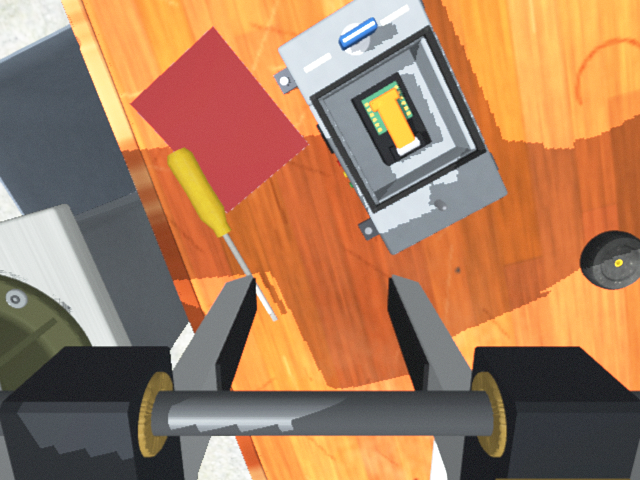

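The wing at (358,33) is in line with the white marks and the lever is still shut. Moving on to the panel.

jog_arm([
  [-0.04,0.02,0,0,0,0.012,0],
  [-0.04,0.02,0,0,0,0,0],
  [-0.04,0.02,0,0,0,0,0],
  [-0.04,0.02,0,0,0,0,0],
  [-0.04,0.02,0,0,0,0,0],
])

```text
time_s: 9.35
ee_pos: [0.4684, -0.1211, 0.2484]
eef_rot: [3.141, -0.0, 1.291]
force: [0.3, -0.7, 0.1]
grip_width: 0.047
grip_force: 0.0
```

jog_arm([
  [-0.04,0.02,0,0,0,0,0],
  [-0.04,0.02,0,0,0,0,0],
  [-0.04,0.02,0,0,0,0,0],
  [-0.04,0.02,0,0,0,0,0],
  [-0.04,0.02,0,0,0,0,0],
])

```text
time_s: 9.85
ee_pos: [0.5095, -0.3411, 0.248]
eef_rot: [-3.142, -0.0, 1.291]
force: [0.2, 0.1, -0.3]
grip_width: 0.0469
grip_force: 0.0
```

jog_arm([
  [0,0,0,0,0,0,0],
])

```text
time_s: 9.95
ee_pos: [0.509, -0.3433, 0.2464]
eef_rot: [-3.14, -0.0, 1.287]
force: [-0.3, -0.1, -0.2]
grip_width: 0.0472
grip_force: 0.0
```

```bash
python3 - <<'E'
from h import *
go(.531,-.262,.1,1.29)
im,m=grab('wrist','w3.png')
E
```

```text
pos [ 0.509  -0.3433  0.2464] rot [-3.14  -0.     1.287] t 9.95 | tool shift [ 0.0842 -0.0016  0.1464] rz -0.0029 F [-0.3 -0.1 -0.2] w 0.047190265632872604
```

View pics/w3.png

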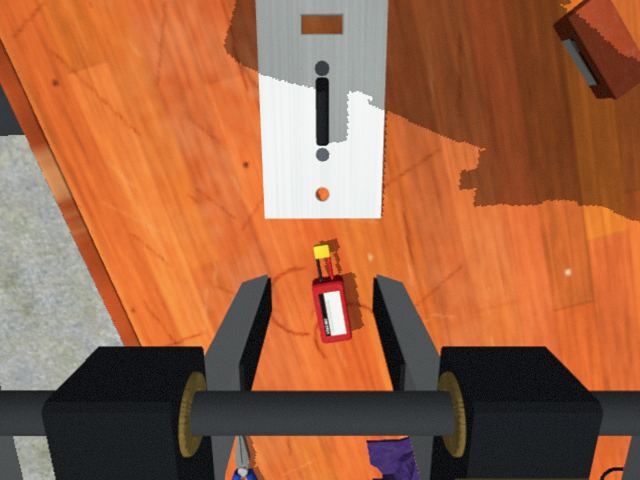

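The panel is in view: slot at (322,24), hole at (322,194), grip bar at (322,111). The pack is at (332,310), clear of it.

```bash
python3 - <<'E'
from h import *
im,m=load('w3.png');h=cv2.cvtColor(im,cv2.COLOR_RGB2HSV)
def cen(k,roi):
    x0,y0,x1,y1=roi;M=cv2.moments(k[y0:y1,x0:x1],True);return M['m10']/M['m00']+x0,M['m01']/M['m00']+y0
k=cv2.inRange(h,(3,120,60),(25,255,255));d=cv2.inRange(h,(0,0,0),(180,255,60))
s=cen(k,(290,8,355,40));o=cen(k,(310,183,335,205));g=cen(d,(312,74,331,150));print(s,o,g)
S,O,G=onz(m,*s,.003),onz(m,*o,.003),onz(m,*g,.033);print(S,O,G,'dist',np.linalg.norm(S-O))
v=S-O;yaw=np.arctan2(-v[0],v[1]);by=np.array([-np.sin(yaw),np.cos(yaw)]);P=S[:2]-by*.078
print('yaw',yaw,'C',P,O[:2]+by*.08);go(P[0],P[1],.0075,yaw+np.pi/2)
E
```

```text
(321.5, 24.5) (322.4, 193.525) (322.25126903553297, 110.59390862944161)
[ 0.55357721 -0.18903907  0.003     ] [ 0.51033174 -0.34031062  0.003     ] [ 0.5328542  -0.26263587  0.033     ] dist 0.1573316602349667
yaw -0.2784526098594576 C [ 0.53213749 -0.26403466] [ 0.5323212  -0.26339206]
pos [ 0.509  -0.341   0.2467] rot [-3.140e+00 -1.000e-03  1.288e+00] t 10.0 | tool shift [0.0804 0.0008 0.2392] rz -0.0041 F [ 0.8  1.6 -0.4] w 0.04694067339297015
```

jog_arm([
  [0.04,0.0005,0.02,0,0,0.004,0],
  [0.041,0.0005,0.02,0,0,0,0],
  [0,0,0.05,0,0,0,0],
  [0,0,0.05,0,0,0,0],
  [0,0,0.05,0,0,0,0],
])

```text
time_s: 10.5
ee_pos: [0.5326, -0.2602, 0.0572]
eef_rot: [3.14, 0.0, 1.288]
force: [0.8, -0.5, 0.3]
grip_width: 0.047
grip_force: 0.0
```

jog_arm([
  [0,0,0.03,0,0,0,0],
  [0,0,0,0,0,0,0],
])

```text
time_s: 10.7
ee_pos: [0.5304, -0.2596, 0.0246]
eef_rot: [-3.135, -0.002, 1.288]
force: [-1.0, -1.3, 0.3]
grip_width: 0.0473
grip_force: 0.0
```

```bash
python3 -c "
from h import *
go(.5324,-.2635,.0075,1.2924)"
```

```text
pos [ 0.5304 -0.2596  0.0246] rot [-3.135e+00 -2.000e-03  1.288e+00] t 10.7 | tool shift [-0.0032  0.003   0.0171] rz -0.0046 F [-1.  -1.3  0.3] w 0.04725590159191881
```

jog_arm([
  [-0.002,0.001,0.01,0,0,0,0],
  [-0.001,0,0.006,0,0,0,0],
  [0,0,0,0,0,0,-1],
  [0,0,0,0,0,0,-1],
  [0,0,0,0,0,0,-1],
], squeeze=50)

```text
time_s: 11.2
ee_pos: [0.5324, -0.2656, 0.0133]
eef_rot: [3.14, 0.0, 1.287]
force: [0.3, 0.2, 0.5]
grip_width: 0.0264
grip_force: 0.0
```

jog_arm([
  [0,0,0,0,0,0,-1],
  [0,0,0,0,0,0,-1],
  [0,0,0,0,0,0,-1],
])

```text
time_s: 11.5
ee_pos: [0.5321, -0.2655, 0.0128]
eef_rot: [3.141, 0.0, 1.287]
force: [-0.7, 1.0, 3.9]
grip_width: 0.0115
grip_force: 50.0
```

```bash
python3 -c "
from h import *
go(.5324,-.2635,.0075,1.2924)"
```

```text
pos [ 0.5321 -0.2655  0.0128] rot [3.141 0.    1.287] t 11.5 | tool shift [ 0.002  -0.0003  0.0053] rz -0.0055 F [-0.7  1.   3.9] w 0.011486618020378578
```

Gripping about 5 mm too high, so I'll re-grip lower.

jog_arm([
  [0,0,0,0,0,0,-0.5],
  [0,0,0,0,0,0,-0.5],
  [0.001,0,0.005,0,0,0,-0.5],
  [0,0,0,0,0,0,-1],
  [0,0,0,0,0,0,-1],
])

```text
time_s: 12.0
ee_pos: [0.5322, -0.2643, 0.0071]
eef_rot: [-3.141, -0.0, 1.287]
force: [1.7, 0.7, -1.0]
grip_width: 0.0118
grip_force: 50.0
```

jog_arm([
  [0,0,0,0,0,0,-1],
  [0,0,0,0,0,0,-1],
  [0,0,0,0,0,0,-1],
])

```text
time_s: 12.3
ee_pos: [0.5322, -0.2644, 0.0074]
eef_rot: [-3.141, -0.0, 1.287]
force: [-0.1, -0.4, -1.6]
grip_width: 0.012
grip_force: 50.0
```

```bash
python3 -c "
from h import *
go(.5324,-.2635,.0075,1.2924)"
```

```text
pos [ 0.5322 -0.2644  0.0074] rot [-3.141 -0.     1.287] t 12.3 | tool shift [ 0.0009 -0.0001 -0.0001] rz -0.0057 F [-0.1 -0.4 -1.6] w 0.011991521202192521
```

jog_arm([
  [0,0,-0.01,0,0,0,-1],
  [0,0,-0.03,0,0,0,-1],
  [0,0,-0.04,0,0,0,-1],
  [0,0,-0.04,0,0,0,-1],
  [0,0,-0.04,0,0,0,-1],
])

```text
time_s: 12.8
ee_pos: [0.5321, -0.2643, 0.1699]
eef_rot: [3.141, 0.0, 1.287]
force: [-0.0, 0.8, -1.5]
grip_width: 0.0115
grip_force: 50.0
```

jog_arm([
  [0.03,-0.01,0,0,0,-0.1,-1],
  [0.035,-0.006,0,0,0,-0.1,-1],
  [0.037,-0.003,0,0,0,-0.1,-1],
  [0.037,0,0,0,0,-0.1,-1],
  [0.037,0,0,0,0,-0.1,-1],
])

```text
time_s: 13.3
ee_pos: [0.5267, -0.085, 0.1683]
eef_rot: [3.141, 0.0, 1.791]
force: [0.4, 0.1, -1.6]
grip_width: 0.012
grip_force: 50.0
```

```bash
python3 -c "
from h import *
gobox(0,-.001,.16)"
```

```text
pos [ 0.5267 -0.085   0.1683] rot [3.141 0.    1.791] t 13.3 | tool shift [0.2315 0.0328 0.0083] rz -0.033 F [ 0.4  0.1 -1.6] w 0.01196166824322125
```

jog_arm([
  [0.04,0.006,0,0,0,-0.033,-1],
  [0.04,0.0055,0,0,0,0,-1],
  [0.04,0.005,0,0,0,0,-1],
  [0.04,0.005,0,0,0,0,-1],
  [0.04,0.004,0,0,0,0,-1],
])

```text
time_s: 13.8
ee_pos: [0.5032, 0.1154, 0.1684]
eef_rot: [3.141, 0.0, 1.82]
force: [0.6, 0.4, -2.7]
grip_width: 0.0119
grip_force: 50.0
```

jog_arm([
  [0.03,0,0,0,0,0,-1],
  [0,0,0.02,0,0,0,-1],
  [0,0,0,0,0,0,-1],
])

```text
time_s: 14.1
ee_pos: [0.4951, 0.1433, 0.1463]
eef_rot: [-3.139, -0.0, 1.821]
force: [-0.1, 0.1, -2.0]
grip_width: 0.0115
grip_force: 50.0
```

```bash
python3 -c "
from h import *
gobox(0,-.001,.11)
im,m=grab('wrist','w4.png')
im,m=grab('wrist','w4b.png')
gobox(0,-.001,.11)"
```

```text
pos [0.4951 0.1433 0.1463] rot [-3.139 -0.     1.821] t 14.1 | tool shift [0.0013 0.014  0.0363] rz -0.0025 F [-0.1  0.1 -2. ] w 0.011547211248655088
pos [0.4963 0.1426 0.1481] rot [-3.142  0.     1.82 ] t 14.2 | tool shift [0.0024 0.013  0.0381] rz -0.0042 F [ 1.3  0.2 -2.3] w 0.011808901984408104
```

View pics/w4b.png

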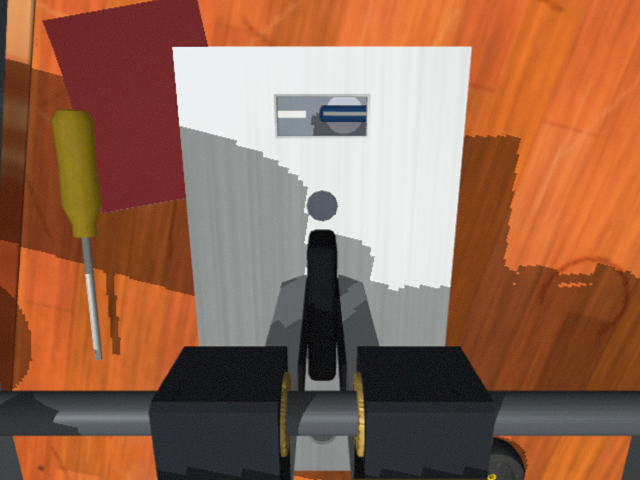

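The fastener shows through the slot: slot centre at (322,115), wing to the right at about (345,114) and parallel to it. I'll shift about +13 mm in tool y and lower to just above the wing.

jog_arm([
  [0.002,0.013,0,0,0,0,-1],
  [0,0,0.02,0,0,0,-1],
  [0,0,0.018,0,0,0,-1],
  [0,0,0,0,0,0,-1],
  [0,0,0,0,0,0,-1],
])

```text
time_s: 14.7
ee_pos: [0.5089, 0.1476, 0.1106]
eef_rot: [3.141, 0.0, 1.819]
force: [-0.2, 0.4, -2.0]
grip_width: 0.0114
grip_force: 50.0
```

```bash
python3 - <<'E'
from h import *
gobox(0,-.001,.07)
im,m=grab('wrist','w5.png');im,m=grab('wrist','w5.png')
gobox(0,-.001,.07)
tp=ctrl.get_obs()['ee_pos'][2]-.0075+.005
h=cv2.cvtColor(im,cv2.COLOR_RGB2HSV)
k=cv2.inRange(h,(95,100,30),(125,255,255));
for x in cv2.findContours(k,0,2)[0]:
    if cv2.contourArea(x)>60: print(cv2.minAreaRect(x), onz(m,*cv2.minAreaRect(x)[0],.087))
cv2.imwrite('pics/z5.png',cv2.resize(im[60:260,220:420],None,fx=2.9,fy=2.9)[:,:,::-1])
print('expected slot px',proj(m,[[*box(0,.078),tp]]),'fast',proj(m,[[*box(0,.078),.087]]))
E
```

```text
pos [0.5089 0.1476 0.1106] rot [3.141 0.    1.819] t 14.7 | tool shift [ 0.0006 -0.0005  0.0406] rz -0.0048 F [-0.2  0.4 -2. ] w 0.01140300933840209
pos [0.509  0.1479 0.1109] rot [3.14  0.    1.819] t 14.8 | tool shift [ 0.0004 -0.0007  0.0409] rz -0.0044 F [-0.1 -0.7 -1.7] w 0.01174962986735209
((320.0, 115.5), (19.0, 62.0), 90.0) [0.48872864 0.22402148 0.087     ]
expected slot px [[319.57675782 113.92498312]] fast [[319.73390986 114.29044326]]
```

View pics/z5.png

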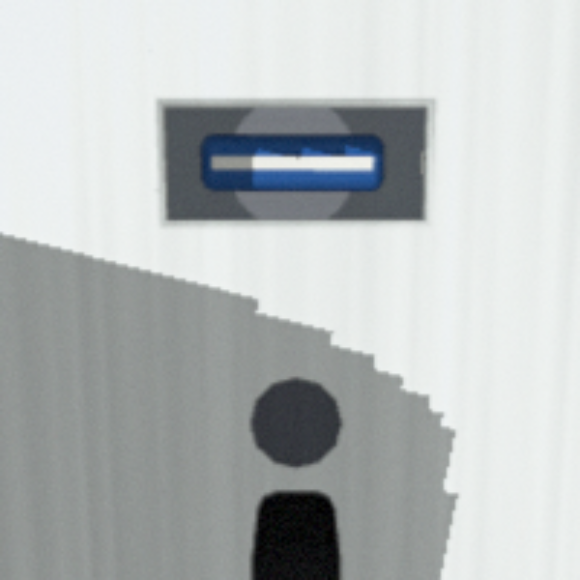

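The wing (293,163) sits centred in the slot (295,161) and parallel to it. Lowering.

jog_arm([
  [0,0,0.01,0,0,-0.004,-1],
  [0,0,0.01,0,0,0,-1],
  [0,0,0.01,0,0,0,-1],
  [0,0,0.006,0,0,0,-1],
  [0,0,0,0,0,0,-1],
], squeeze=60)

```text
time_s: 15.3
ee_pos: [0.5078, 0.1479, 0.0723]
eef_rot: [-3.14, -0.0, 1.824]
force: [0.4, 0.6, -1.5]
grip_width: 0.0119
grip_force: 60.0
```

jog_arm([
  [0,0,0.003,0,0,0,-1],
  [0,0,0.003,0,0,0,-1],
  [0,0,0,0,0,0,-1],
  [0,0,0,0,0,0,-1],
])

```text
time_s: 15.7
ee_pos: [0.5085, 0.148, 0.0678]
eef_rot: [3.141, -0.0, 1.824]
force: [0.1, -0.5, 2.2]
grip_width: 0.0115
grip_force: 60.0
```

```bash
python3 -c "
from h import *
gobox(0,-.001,.0625)"
```

```text
pos [0.5085 0.148  0.0678] rot [ 3.141 -0.     1.824] t 15.7 | tool shift [ 0.0001 -0.0003  0.0053] rz -0.0 F [ 0.1 -0.5  2.2] w 0.01151181192647119
```

Gasket contact at z = 0.068, as expected, so the dowel has gone into the hole. Pressing down.

jog_arm([
  [0,0,0.002,0,0,0,-1],
  [0,0,0.002,0,0,0,-1],
  [0,0,0.002,0,0,0,-1],
  [0,0,0,0,0,0,-1],
  [0,0,0,0,0,0,-1],
])

```text
time_s: 16.2
ee_pos: [0.5086, 0.148, 0.0621]
eef_rot: [3.141, 0.0, 1.824]
force: [-3.9, -0.4, 10.1]
grip_width: 0.0111
grip_force: 60.0
```

jog_arm([
  [0,0,0.001,0,0,0,-1],
  [0,0,0.001,0,0,0,-1],
  [0,0,0,0,0,0,-1],
  [0,0,0,0,0,0,-1],
  [0,0,0,0,0,0,-1],
])

```text
time_s: 16.7
ee_pos: [0.5086, 0.148, 0.062]
eef_rot: [3.14, 0.0, 1.824]
force: [-14.8, -3.4, 34.3]
grip_width: 0.0116
grip_force: 60.0
```

```bash
python3 - <<'E'
from h import *
gobox(0,-.001,.0625)
im,m=grab('wrist','w6.png');im2,n=grab('side','side6.png')
A=im[60:260,220:420];A=cv2.resize(A,(400,400));B=cv2.resize(im2[250:350,295:395],(400,400))
cv2.imwrite('pics/z6.png',np.hstack([A,B])[:,:,::-1])
E
```

```text
pos [0.5086 0.148  0.062 ] rot [3.14  0.    1.824] t 16.7 | tool shift [ 0.0001 -0.0004 -0.0005] rz 0.0001 F [-14.8  -3.4  34.3] w 0.011605200440744819
```

View pics/z6.png

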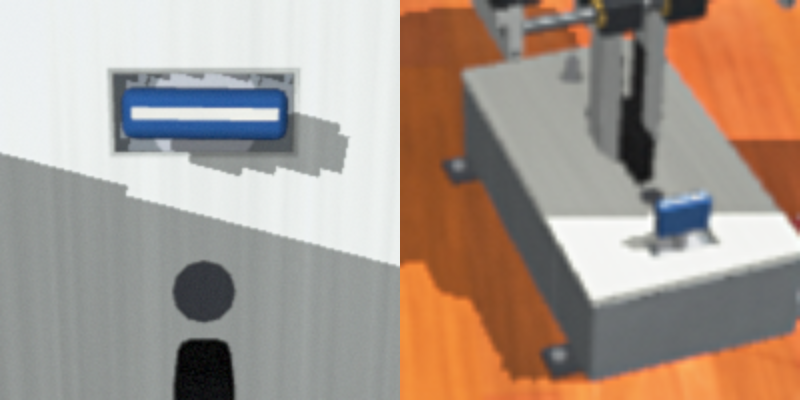

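The panel is flush on the frame with no visible gap. The wing stands through the slot (centre (205,112) in the left half), the dowel shows through the hole at (570,68), and the arm holds firm on the frame at 34 N.

```bash
python3 -c "
from station import ctrl
print(ctrl.hand_in())"
```

```text
the job is handed in; nothing more can be done
None
```

I shut the lever, lined up the fastener, and pressed the panel down onto the frame over the fastener and dowel; I handed the job in at about 17 s with the arm still holding it at about 34 N, and no verdict came back.

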